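Put the calibration standard away and lift its closed case

ROBOT

A 6-joint arm with a two-finger parallel gripper is mounted at the origin on the work surface. World frame = base frame: x ahead of the robot, y to its left, z up, the work surface at z = 0. Lengths are in m, angles in rad, forces in N, time in s.
With the tool pointing down it reaches from about 0.35 to 0.875 m from the base axis. Payload 4.2 kg.
Tool frame: the origin (TCP) lies midway between the tips of the shut fingers; the grasp point (between the pads) lies bot.grasp_offset behind it (bot.grasp_offset is the distance from the TCP to the grasp point, in m); z points along the fingers, y is the direction in which the jaws open and shut (so a half turn about z gives the same grasp; the last joint's range is limited). The gripper opens to 87 mm and grips with 3 to 60 N. Pads are 19 mm wide; open, the fingers measure 117 mm over their backs; the gripper's body (75 mm by 190 mm) begins 51 mm behind the grasp point.
Start: joints at [1.367, 0.385, 0.008, 0, -1.194, -0.259], TCP at [0.279, 0.559, 0.223] pointing down, gripper open.
Joint ranges: [-3.14, 3.14], [-1.21, 2.06], [-1.07, 1.41], [-3.16, 2.05], [-2.99, -0.16], [-3.1, 3.1]. Speed limits (rad/s): [2.79, 2.79, 3.14, 3.14, 3.14, 3.14].

INTERFACE

Orientations are given as a unit quaternion [x, y, z, w].
In Python, from station import bot, hand, kin, monitor, cams, spotter gives the robot as it stands. Calls block until the motion is done:
- bot.movep(position, orientation): joint-space move of the TCP to a pose.
- bot.movel(position, rotation=None, rate=0.15, max_force=None): straight line of the TCP; rotation=None keeps the orientation; rate is the mean speed in m/s. With max_force (N) it stops when the force on the tool has changed by that much, and returns True; else False.
- bot.set_joints(angles): joint-space move.
- hand.let_go() and hand.close_gripper(): open the fingers fully, or close them until they stop; the grip force is fixed at half the most.
- bot.sleep(seconds).
- kin.inverse_kinematics(position, orientation): joint angles nearest the present ones, or None.
- monitor.sense(): the state.
- cams.camera(name): name is "scene" or "top" or "wrist"; returns a dict with "frame" (420x560x3 uint8, red, green, blue), "camera_matrix" (3x3 intrinsics, pixels), "view" (4x4, takes a point from world to camera coordinates). Camera axes: x right, y down, z forward; pixel columns grow to the right and rows downward; lengths in m; the calibration is good to about 2 mm. A picture is of the moment at which its call begins. There is no depth.
A pose or a line that the arm cannot do raises bot.IKError and nothing moves.
- bot.job_done(): hands the job in, once; it reports no verdict.
Trained networks look in the newest picture that a camera, given by its name, has taken for a name from the list of things; names that differ only in an ending like _2 or _b are one class to them, and where a whole thing is asked for, a point or a joint stands for the part that bears it (a point fixed in the world has none). Each returns a list of dicts, best first, with "score" (0 to 1); they miss things now and then, are a little off and sometimes report something else, mostly with a low value. They report only what shows in the picture. A call takes as long as a camera call. They do not tell look-alikes from the thing itself.
- spotter.find_in(camera, thing): "rect" ([left, top, right, bottom] in pixels, round what is visible of it).
- spotter.silhouettes(camera, thing): "pixels" (420x560 bool, what is visible of it) and "rect" ([left, top, right, bottom] in pixels, round what is visible of it).
- spotter.spot_point(camera, thing): "point" ([row, column] in pixels: a listed point, or the origin of a listed thing).
The state is a dict: "clock": time; "joints": joint angles; "joint_vel": joint speeds; "joint_efforts": joint torques, N m; "position": TCP position; "eef_rot": TCP orientation; "force": force on the tool from outside, world axes, zero at the start; "wrist_torque": the same for the moment, N m; "grip_width": finger opening in m.
Only numpy, scipy, OpenCV 4.12 (cv2) and the standard library are available. Lean on these libraries where they do the work, as an engineer would, in place of code of your own. Each camera call takes 0.05 s, during which the arm holds its last target.

TASK

Put the calibration standard (the disc with the knob on top) into the pocket of its small black case, knob up, setting it down without dropping it, let go of it, and then shut the lid. Then grip the closed case, lift it level until it is well over 10 cm clear of the desk, and finish there, still holding it in the air, steady and level with the lid shut and the standard in its pocket. Keep the case from tipping at any time and leave everything else on the desk where it is.

Things in the scene. Friction and masses are not known exactly. Their poses are not given: they have to be found in the camera images.
- case: The calibration case: black tray, loose on the desk, 130 mm long (own x), 56 mm wide (own y), 48 mm tall (54 mm with the lid shut), walls and floor 4 mm, 0.3 to 0.5 kg with its lid. The lid is hinged along the long side at own +y; shut, it does not overhang, so the case can be gripped from above across its 56 mm width. Origin: centre of the underside; z up.
- pocket (a point): Centre of the pocket's floor in the case, 4 mm above the middle of the case's underside; axes as the case's. The pocket is 48 x 48 mm, between two fixed grey pads that rise 10 mm above the floor and fill the two ends of the case. Above the pads the inside is 122 mm long (own x) and 48 mm wide (own y): open fingers fit in along own x, not across own y.
- lid (a joint): Opening angle of the case's lid, rad: 0 shut, 1.57 upright, 2.05 at its stop, leaning back. It starts at 1.85 to 2.0. The hinge is a little stiff: the lid stays when upright or leaning back, and falls shut by itself once below about 0.8. No latch. A light push (under 1 N) from behind, on its outer face, brings it over.
- lid_edge (a point): Middle of the lid's free edge, 55 mm from the hinge line. The lid is a plain black plate 130 x 53 x 6 mm, 90 g; the hinge line runs along the case's x at own y = +28 mm, z = 48 mm.
- standard: The calibration standard: loose grey disc 40 mm across and 12 mm tall with a coaxial round black knob on top, 20 mm across and 24 mm tall (36 mm in all), 100 to 160 g; the only disc with a knob. Stands upright on the desk; origin at the centre of its underside, z up through the knob. Take it by the knob from above.
- jar: A bystander: small closed jar, 48 mm across, 65 mm tall, upright; origin at the centre of its underside.
- blank: A bystander: plain flat disc without a knob, 52 mm across, 22 mm tall; origin at the centre of its underside.
- chips: A bystander: two thin plastic sample chips lying crossed, 85 x 55 mm each, 6 mm tall together; origin at the underside.
- mouse: A bystander: black computer mouse, 105 x 60 mm, 32 mm tall; origin under its centre.
- mug: A bystander: white mug, 76 mm across, 90 mm tall, with a handle at its own +y; origin at the centre of its underside.
- screwdriver: A bystander: screwdriver lying flat, 170 mm long along its own x, under 35 mm tall.
- spacer: A bystander: flat metal ring, 70 mm across, 12 mm tall; origin at the centre of its underside.
Mind the look-alikes: they are no part of the job. What is shaped like the case but orange is not meant. Of the things that look like the standard, take the one that is farthest to the robot's right at the start.

How it is judged:
By the outcome, as a careful person would: the job done as asked, in the order asked, and still so for the second after the job is handed in, while the arm keeps its last pose, push and grip.
It also fails if it takes over 59 s, if anything falls off the work surface, if the arm or the gripper's body presses on something with over 40 N, if the wrist force passes 120 N, or if a joint passes its speed limit or range.

## Working session

There is one attempt and no reset: what is moved stays moved. The work goes in short steps, each a Python script; the robot and the scene stay as the last script left them, time stands still between calls to the robot, and variables do not carry over. Pictures are saved under pics/ and viewed, and the job is handed in when it is done.

```bash
ls; mkdir -p pics; python3 - <<'E'
from station import bot, hand, kin, monitor, cams, spotter
import cv2,numpy as np
print(monitor.sense()['clock'],bot.grasp_offset)
for n in ["scene","top","wrist"]:
    c=cams.camera(n); cv2.imwrite(f"pics/{n}0.png",c["frame"][:,:,::-1])
    print(n,c["camera_matrix"].tolist(),np.round(c["view"],4).tolist())
for n in ["scene","top"]:
    for t in ["case","standard","lid_edge","pocket"]:
        print(n,t,[(np.round(d['point'],1).tolist(),round(d['score'],2)) for d in spotter.spot_point(n,t)], [(np.round(d['rect']).tolist(),round(d['score'],2)) for d in spotter.find_in(n,t)])
s=monitor.sense();print(s['clock'],s['eef_rot'],s['grip_width'])
E
```

```text
pics
0.0 0.0187
scene [[385.21599254857557, 0.0, 275.42747161633514], [0.0, 385.21599254857557, 211.28130340258397], [0.0, 0.0, 1.0]] [[0.8353, 0.5495, 0.0186, -0.475], [0.3214, -0.4606, -0.8274, -0.122], [-0.446, 0.6971, -0.5614, 1.3505], [0.0, 0.0, 0.0, 1.0]]
top [[419.0842522329297, 0.0, 271.78885646624354], [0.0, 419.0842522329297, 208.22605301427433], [0.0, 0.0, 1.0]] [[-0.0182, -0.9998, 0.0009, 0.0097], [-0.9918, 0.0179, -0.1264, 0.5691], [0.1264, -0.0032, -0.992, 1.241], [0.0, 0.0, 0.0, 1.0]]
wrist [[362.1932336243186, 0.0, 280.13087236687477], [0.0, 362.1932336243186, 210.95761669131056], [0.0, 0.0, 1.0]] [[-0.4463, -0.8949, 0.0027, 0.6225], [-0.8588, 0.4292, 0.2796, -0.034], [-0.2514, 0.1225, -0.9601, 0.3916], [0.0, 0.0, 0.0, 1.0]]
scene case [([194.7, 230.3], 0.83), ([221.0, 270.6], 0.63)] [([247.0, 182.0, 300.0, 229.0], 0.66), ([214.0, 168.0, 246.0, 211.0], 0.61), ([267.0, 294.0, 328.0, 323.0], 0.57)]
scene standard [([291.3, 185.4], 0.67), ([274.0, 211.0], 0.6), ([295.6, 110.8], 0.53)] [([206.0, 265.0, 227.0, 281.0], 0.61), ([174.0, 279.0, 190.0, 298.0], 0.56)]
scene lid_
[... 306 characters left out ...]
30.4, 259.1], 0.55)] [([227.0, 269.0, 267.0, 304.0], 0.96), ([237.0, 204.0, 270.0, 251.0], 0.58)]
top standard [([215.3, 348.7], 0.5), ([224.0, 372.6], 0.47)] [([339.0, 212.0, 354.0, 221.0], 0.6), ([368.0, 222.0, 379.0, 234.0], 0.43)]
top lid_edge [([229.4, 239.6], 0.97), ([292.4, 252.1], 0.92)] [([224.0, 269.0, 269.0, 300.0], 0.86), ([233.0, 208.0, 253.0, 249.0], 0.83), ([236.0, 206.0, 269.0, 249.0], 0.32), ([327.0, 184.0, 340.0, 202.0], 0.31)]
top pocket [([227.9, 259.6], 0.9), ([282.0, 246.3], 0.61), ([241.9, 332.3], 0.33)] [([219.0, 268.0, 268.0, 302.0], 0.86), ([234.0, 206.0, 273.0, 250.0], 0.83)]
0.95 [ 9.73348114e-01 -2.29332616e-01 -4.80510546e-06 -3.36933089e-05] 0.08685274695602958
```

View pics/scene0.png

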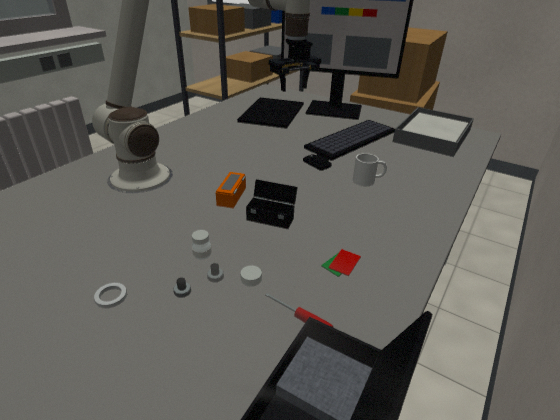

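View pics/top0.png

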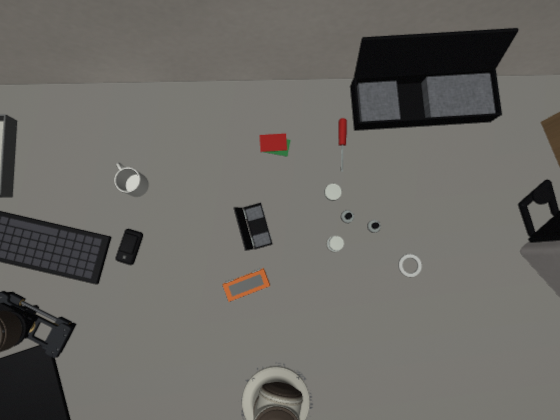

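```bash
python3 - <<'E'
import cv2
t=cv2.imread('pics/top0.png')[170:320,190:400]
cv2.imwrite('pics/topcrop0.png',cv2.resize(t,None,fx=3.8,fy=3.8,interpolation=cv2.INTER_CUBIC))
t=cv2.imread('pics/scene0.png')[160:340,100:340]
cv2.imwrite('pics/scenecrop0.png',cv2.resize(t,None,fx=3.3,fy=3.3,interpolation=cv2.INTER_CUBIC))
E
```

```text
(no output)
```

View pics/topcrop0.png

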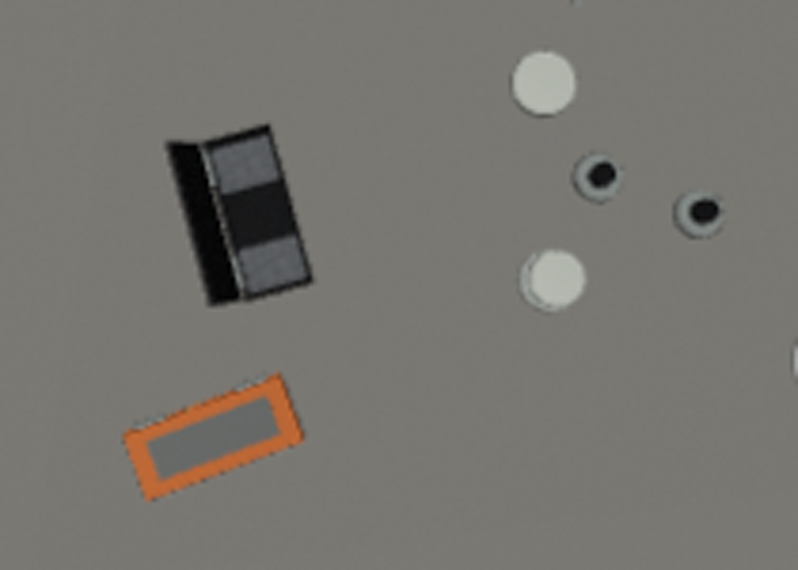

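View pics/scenecrop0.png

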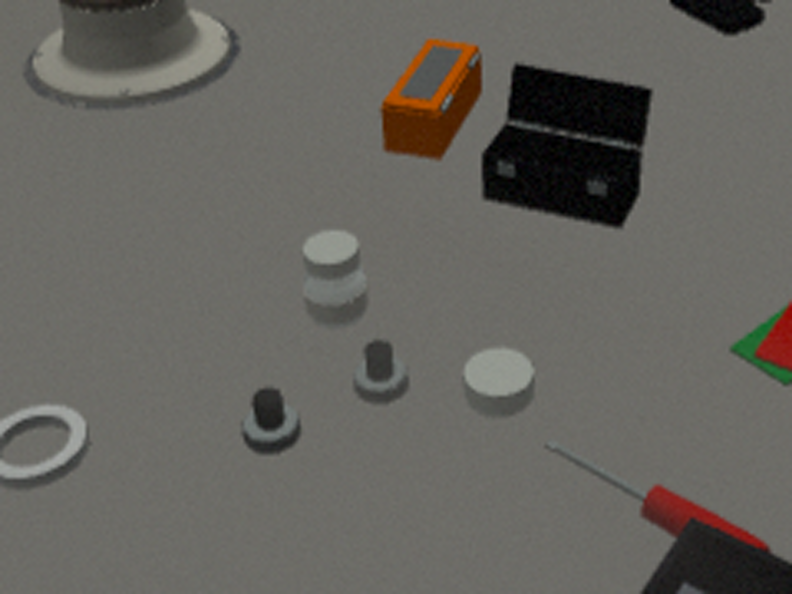

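The case is the small black one, at top px (255,228). The orange one at (247,285) and the big black one at (427,80) are not meant. There are two knobbed discs, at top px (348,217) and (374,226). The flat discs at (333,192) and (336,243) have no knob. The one farthest right is (374,226), and it is a disc with a knob in the close crop. It shows at scene px (182,288).

```bash
cat > h.py <<'E'
from station import bot, hand, kin, monitor, cams, spotter
import cv2,numpy as np
from scipy.optimize import least_squares
from scipy.spatial.transform import Rotation as R
def ray(c,uv):
    K,V=np.array(c["camera_matrix"]),np.array(c["view"])
    o=-V[:3,:3].T@V[:3,3]; d=V[:3,:3].T@np.linalg.solve(K,[uv[0],uv[1],1]); return o,d
def at_z(c,uv,z):
    o,d=ray(c,uv); return o+d*(z-o[2])/d[2]
def proj(c,P):
    K,V=np.array(c["camera_matrix"]),np.array(c["view"])
    p=np.atleast_2d(P)@V[:3,:3].T+V[:3,3]; q=p@K.T; return q[:,:2]/q[:,2:]
def down(psi):  # tool z down, tool y along angle psi in world xy
    y=np.array([np.cos(psi),np.sin(psi),0]); z=np.array([0,0,-1.]); x=np.cross(y,z)
    return R.from_matrix(np.c_[x,y,z]).as_quat()
def save(c,n): cv2.imwrite(f"pics/{n}.png",c["frame"][:,:,::-1])
E
python3 - <<'E'
from h import *
t=cams.camera("top"); s=cams.camera("scene"); w=cams.camera("wrist")
C=lambda x,y:(190+(x+.5)/3.8-.5,170+(y+.5)/3.8-.5)
D=lambda x,y:(100+(x+.5)/3.3-.5,160+(y+.5)/3.3-.5)
for n,p in dict(std=(698,214),other=(597,177)).items(): print(n,at_z(t,C(*p),.012).round(4))
print('std scene',at_z(s,D(271,423),.012).round(4))
for n,p in dict(blank=(544,83),jar=(556,279)).items(): print(n,at_z(t,C(*p),.022 if n=='blank' else .065).round(4))
rim=np.array([at_z(t,C(*p),.048) for p in [(205,147),(268,125),(312,282),(244,299)]]); print(rim.round(4))
print([np.linalg.norm(rim[i]-rim[i-1]).round(4) for i in range(4)])
print('centre',rim.mean(0).round(4))
print('orange',[at_z(t,C(*p),.054).round(3).tolist() for p in [(124,435),(280,374),(304,438),(150,500)]])
V=w["view"]; q=monitor.sense(); o=-V[:3,:3].T@V[:3,3]; Rt=R.from_quat(q['eef_rot'])
print('cam in tool',Rt.inv().apply(o-q['position']),Rt.inv().apply(V[2,:3]), 'tool y',Rt.apply([0,1,0]))
E
```

```text
std [ 0.5114 -0.3133  0.012 ]
other [ 0.5431 -0.2325  0.012 ]
std scene [ 0.5141 -0.3139  0.012 ]
blank [ 0.6198 -0.1906  0.022 ]
jar [ 0.4586 -0.1877  0.065 ]
[[0.5689 0.0845 0.048 ]
 [0.5856 0.0342 0.048 ]
 [0.4604 0.0015 0.048 ]
 [0.4481 0.0551 0.048 ]]
[np.float64(0.1243), np.float64(0.053), np.float64(0.1294), np.float64(0.055)]
centre [0.5157 0.0438 0.048 ]
orange [[0.345, 0.149, 0.054], [0.389, 0.028, 0.054], [0.34, 0.01, 0.054], [0.295, 0.129, 0.054]]
cam in tool [ 0.07684752  0.00116911 -0.16215554] [-2.79716320e-01  8.24711369e-04  9.60082340e-01] tool y [-4.46481167e-01 -8.94793031e-01  2.49037750e-06]
```

```bash
python3 - <<'E'
from h import *
print(kin.inverse_kinematics([.5157,.0438,.25],down(.25+np.pi)),kin.inverse_kinematics([.513,-.3135,.2],down(2.76)))
bot.movep([.5157,.0438,.25],down(.25+np.pi))
bot.sleep(.2)
c=cams.camera("wrist"); save(c,"w1")
for t in ["case","lid_edge","pocket"]:
    print(t,[(np.round(d['point'],1).tolist(),round(d['score'],2)) for d in spotter.spot_point("wrist",t)])
s=monitor.sense();print(s['clock'],s['position'])
E
```

```text
[ 0.39861718  0.18137812 -0.20710471  0.         -1.1823135  -0.14861718] [-0.27951767  0.36074315 -0.0871769   0.         -1.12287628 -0.10207498]
case [([236.6, 413.1], 0.97), ([176.8, 279.3], 0.89)]
lid_edge [([249.4, 279.1], 0.87), ([254.7, 454.9], 0.73)]
pocket [([174.8, 279.3], 0.86)]
3.5417 [0.51567934 0.0440104  0.24994308]
```

View pics/w1.png

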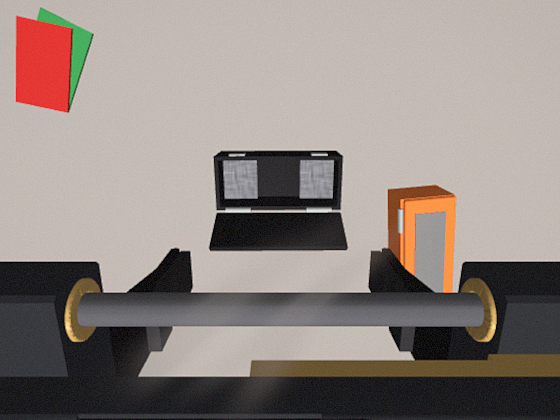

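```bash
python3 - <<'E'
import cv2
t=cv2.imread('pics/w1.png')[140:260,200:360]
cv2.imwrite('pics/w1c.png',cv2.resize(t,None,fx=5,fy=5,interpolation=cv2.INTER_CUBIC))
E
```

```text
(no output)
```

View pics/w1c.png

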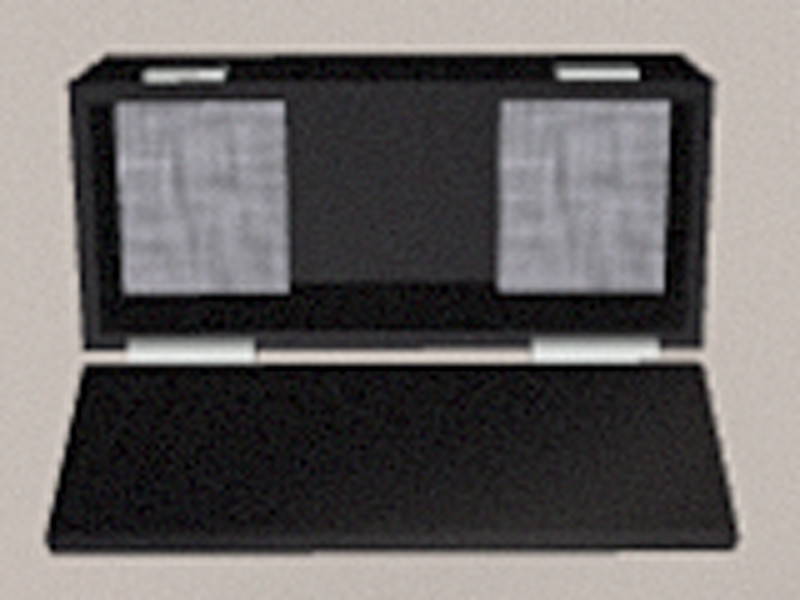

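```bash
cat >> h.py <<'E'
def case_pts(p,loc):
    x,y,a=p[:3]; c,s=np.cos(a),np.sin(a); loc=np.asarray(loc,float)
    return np.c_[x+c*loc[:,0]-s*loc[:,1], y+s*loc[:,0]+c*loc[:,1], loc[:,2]]
E
python3 - <<'E'
from h import *
c=cams.camera("wrist")
px=[(70,80),(715,80),(85,347),(708,347),(105,55),(688,55),(288,100),(500,100),(290,293),(497,293)]
uv=np.array([(200+(x+.5)/5-.5,140+(y+.5)/5-.5) for x,y in px])
m=1e-3
loc=np.array([(65,-28,48),(-65,-28,48),(65,28,48),(-65,28,48),(65,-28,0),(-65,-28,0),(24,-24,14),(-24,-24,14),(24,24,14),(-24,24,14)])*m
use=[0,1,2,3,4,5,8,9]
f=lambda p:(proj(c,case_pts(p,loc))-uv)[use].ravel()
r=least_squares(f,[.5157,.0438,.25],x_scale=[.01,.01,.1],loss='soft_l1'); print(r.x, (proj(c,case_pts(r.x,loc))-uv).round(1).tolist())
# lid angle
eu=np.array([(200+(x+.5)/5-.5,140+(y+.5)/5-.5) for x,y in [(50,540),(737,540)]])
g=lambda th:(proj(c,case_pts(r.x,[(sx*.065,.028-.055*np.cos(th[0]),.048+.055*np.sin(th[0])) for sx in(1,-1)]))-eu).ravel()
q=least_squares(g,[1.9]);print('lid',q.x,q.fun.round(1))
# top check
t=cams.camera("top")
print(proj(t,case_pts(r.x,loc[:4])).round(1).tolist())
C=lambda x,y:(round(190+x/3.8,1),round(170+y/3.8,1))
print([C(*p) for p in [(268,125),(312,282),(205,147),(244,299)]])
E
```

```text
[0.51682785 0.04286571 0.25151501] [[-0.0, 0.3], [0.6, 0.2], [-0.2, 0.6], [-0.5, 0.5], [0.5, -0.4], [-1.1, -0.5], [-0.6, -4.2], [0.9, -4.3], [-0.2, -0.3], [0.8, -0.4]]
lid [1.99654481] [-1.1  0.3  1.2  0.1]
[[260.9, 202.1], [272.4, 243.7], [243.0, 207.0], [254.3, 248.7]]
[(260.5, 202.9), (272.1, 244.2), (243.9, 208.7), (254.2, 248.7)]
```

```bash
python3 - <<'E'
from h import *
bot.movep([.513,-.3135,.16],down(2.76))
bot.sleep(.2)
c=cams.camera("wrist"); save(c,"w2")
for d in spotter.spot_point("wrist","standard"): print(d, at_z(c,d['point'][::-1],0).round(4))
for d in spotter.silhouettes("wrist","standard"): print(d['rect'],d['score'])
s=monitor.sense();print(s['clock'],s['position'])
E
```

```text
{'point': [190.5, 280.5], 'score': 0.92} [ 0.5121 -0.3158  0.    ]
{'point': [273.3, 284.2], 'score': 0.69} [ 0.5394 -0.2374  0.    ]
[257.0, 170.8, 306.1, 216.1] 0.92
[263.8, 256.6, 305.1, 291.7] 0.83
5.3667 [ 0.51333861 -0.31292375  0.16028044]
```

View pics/w2.png

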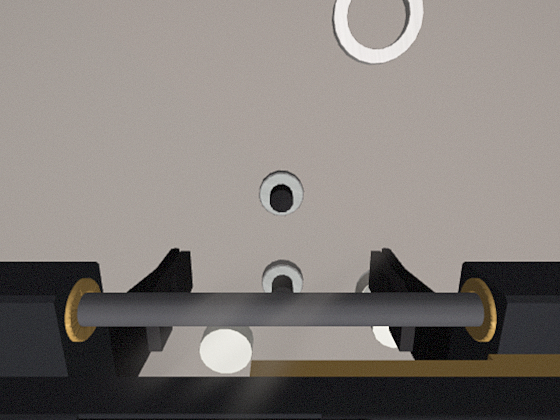

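The wrist view shows the standard at px (281,193), with the other knobbed disc at (283,275), clear of the jaws. I'll refine the position and grasp.

```bash
python3 - <<'E'
from h import *
c=cams.camera("wrist")
m=max(spotter.silhouettes("wrist","standard"),key=lambda d:d['score'])
M=m['pixels']; ys,xs=np.nonzero(M)
a=np.linspace(0,2*np.pi,60,endpoint=False)
def hull(p):
    P=np.vstack([np.c_[p[0]+r*np.cos(a),p[1]+r*np.sin(a),0*a+z] for r,z in[(.02,0),(.02,.012),(.01,.036)]])
    return cv2.convexHull(proj(c,P).astype(np.float32))[:,0]
def f(p):
    mm=cv2.moments(hull(p)); return [mm['m10']/mm['m00']-xs.mean(), mm['m01']/mm['m00']-ys.mean()]
r=least_squares(f,[.512,-.3155],x_scale=.01,diff_step=1e-3); print(r.x,r.fun,M.sum(),cv2.contourArea(hull(r.x)),hull(r.x).min(0),hull(r.x).max(0))
# knob top (dark) check
g=c['frame'].mean(2)[165:222,252:310]; yy,xx=np.nonzero(g<55); print('dark',xx.min()+252,xx.max()+252,yy.min()+165,yy.max()+165)
K=proj(c,np.c_[r.x[0]+.01*np.cos(a),r.x[1]+.01*np.sin(a),0*a+.036]);print('knob top pred',K.min(0),K.max(0))
E
```

```text
[ 0.51152803 -0.31554918] [ 2.32065304e-07 -3.35353491e-07] 1613 1663.1329777208157 [258.261  169.3521] [303.65198 215.87204]
dark 263 293 172 212
knob top pred [268.77555819 189.1226474 ] [293.23239576 212.79456133]
```

```bash
python3 - <<'E'
from h import *
q=down(2.76)
print(bot.movel([.512,-.315,.06],q,rate=.15))
print(bot.movel([.512,-.315,.018],q,rate=.08,max_force=12))
hand.close_gripper()
s=monitor.sense();print(s['clock'],s['position'],s['grip_width'],s['force'])
print(bot.movel([.512,-.315,.17],q,rate=.15))
bot.sleep(.1)
c=cams.camera("wrist"); save(c,"w3")
s=monitor.sense();print(s['clock'],s['position'],s['grip_width'],s['force'])
E
```

```text
False
False
8.0667 [ 0.51206797 -0.31501282  0.01796147] 0.01910060965921538 [ 0.64345089 -0.90064554 -0.0938353 ]
False
9.3833 [ 0.51146808 -0.31479768  0.16880856] 0.019181654704195472 [ 0.79432746  0.85916301 -0.86258169]
```

View pics/w3.png

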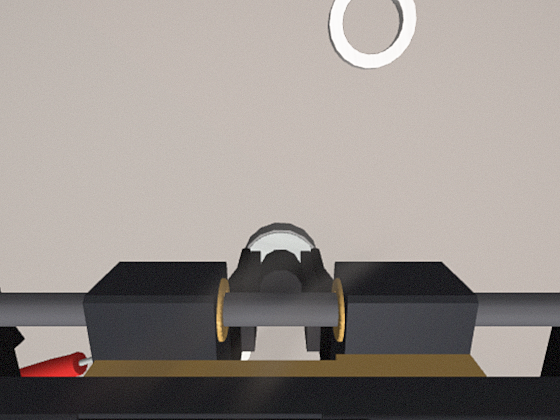

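```bash
python3 - <<'E'
from h import *
c=cams.camera("wrist"); s=monitor.sense(); Rt=R.from_quat(s['eef_rot'])
im=cv2.cvtColor(c['frame'],cv2.COLOR_RGB2GRAY)
cv2.imwrite("pics/w3c.png",cv2.resize(c['frame'][210:310,220:345,::-1],None,fx=6,fy=6,interpolation=cv2.INTER_CUBIC))
a=np.linspace(0,2*np.pi,180)
for dx in(-.002,0,.002):
  for z in(.006,.018):
    P=s['position']+Rt.apply(np.c_[dx+.02*np.cos(a),.02*np.sin(a),0*a+z]); q=proj(c,P); print(dx,z,q.min(0).round(1),q.max(0).round(1),q.mean(0).round(1))
E
```

```text
-0.002 0.006 [240.2 232.8] [319.1 305. ] [279.7 269.2]
-0.002 0.018 [242.5 225.1] [316.8 293.6] [279.7 259.6]
0 0.006 [240.1 228.9] [319.2 301.6] [279.7 265.6]
0 0.018 [242.4 221.4] [316.9 290.3] [279.7 256.2]
0.002 0.006 [239.9 225.1] [319.4 298.2] [279.7 262. ]
0.002 0.018 [242.3 217.8] [317. 287.] [279.7 252.7]
```

View pics/w3c.png

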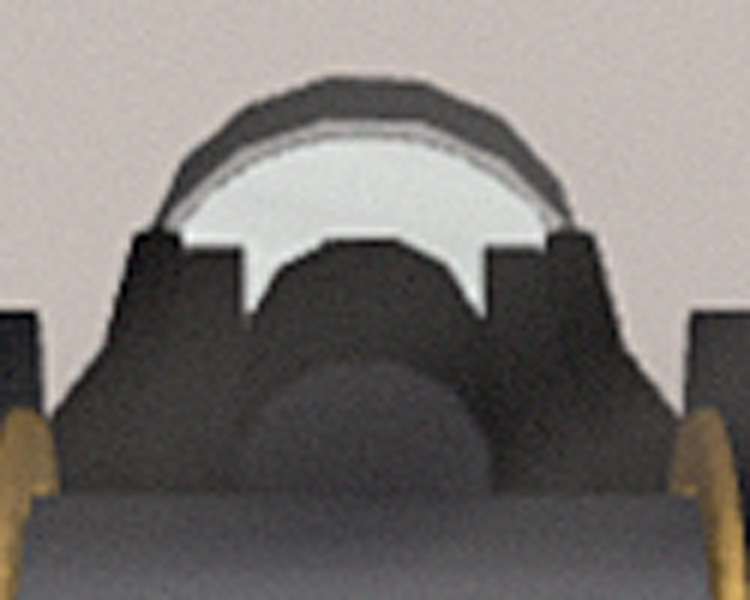

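```bash
python3 - <<'E'
from h import *
p=np.array([.5168,.0429,.2515]); q=down(p[2]+np.pi)
xy=case_pts(p,[(.0003,-.0005,0)])[0,:2]
bot.movep([*xy,.18],q); 
bot.movel([*xy,.075],q,rate=.15)
bot.sleep(.2)
c=cams.camera("wrist"); save(c,"w4"); c=cams.camera("scene"); save(c,"s4"); c=cams.camera("top"); save(c,"t4")
s=monitor.sense();print(s['clock'],s['position'],s['grip_width'],s['force'])
w=cv2.imread('pics/w4.png')
sc=cv2.resize(cv2.imread('pics/s4.png')[130:250,210:350],None,fx=4,fy=4,interpolation=cv2.INTER_CUBIC); cv2.imwrite('pics/s4c.png',sc)
E
```

```text
11.975 [0.51746074 0.04260957 0.07554037] 0.018977724624981502 [-0.7132546   0.58268059 -1.02532575]
```

View pics/w4.png

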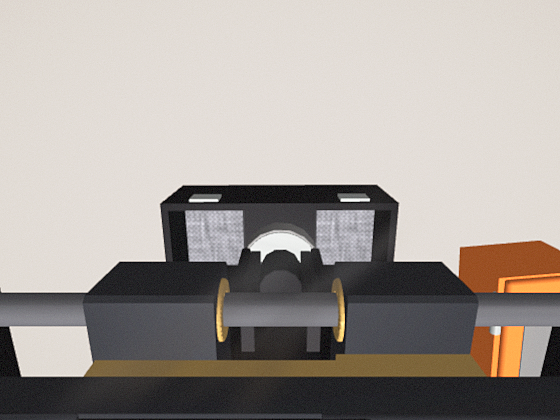

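View pics/s4c.png

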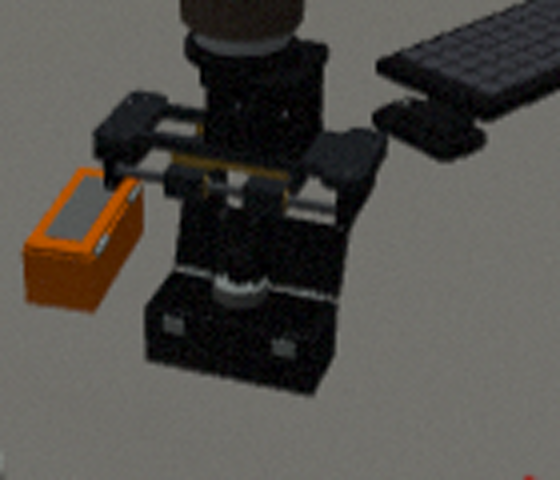

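```bash
python3 - <<'E'
from h import *
p=np.array([.5168,.0429,.2515]); q=down(p[2]+np.pi)
xy=case_pts(p,[(.0007,-.0005,0)])[0,:2]
print(bot.movel([*xy,.030],q,rate=.10,max_force=8))
s=monitor.sense();print(s['clock'],s['position'],s['force'])
print(bot.movel([*xy,.0195],q,rate=.03,max_force=3))
s=monitor.sense();print(s['clock'],s['position'],s['force'])
c=cams.camera("wrist"); save(c,"w5")
E
```

```text
False
12.575 [0.51795915 0.04267174 0.03017634] [-0.12740162  0.14449181 -1.87847458]
True
12.9167 [0.51836365 0.04287236 0.02164058] [-0.17333467 -0.18468668  2.02505796]
```

View pics/w5.png

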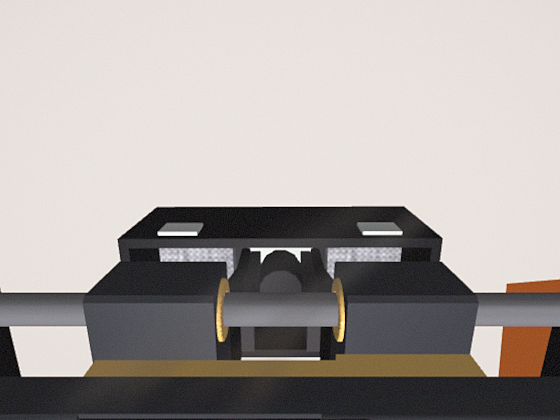

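```bash
python3 - <<'E'
from h import *
q=down(.2515+np.pi)
hand.let_go()
s=monitor.sense();print(s['clock'],s['position'],s['force'],s['grip_width'])
c=cams.camera("wrist"); save(c,"w6a")
P=s['position']
print(bot.movel([P[0],P[1],.20],q,rate=.15,max_force=12))
c=cams.camera("wrist"); save(c,"w6")
s=monitor.sense();print(s['clock'],s['position'],s['force'],s['grip_width'])
a=cv2.imread('pics/w6a.png');b=cv2.imread('pics/w6.png')
cv2.imwrite('pics/w6c.png',np.vstack([cv2.resize(a,(400,300)),cv2.resize(b[120:270,180:380],(400,300))]))
E
```

```text
14.25 [0.5172957  0.04255876 0.02096751] [-0.68075051 -0.31872966 -0.79398561] 0.08676422304357938
False
15.6917 [0.51670463 0.0423923  0.19895462] [ 0.14283942  0.05570779 -0.5120217 ] 0.08716575062946082
```

View pics/w6c.png

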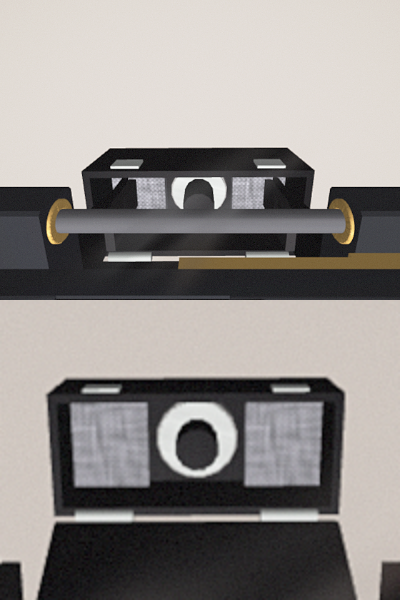

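The standard stands knob up in the pocket, at about (197,440) in the crop. Next is the lid push.

```bash
python3 - <<'E'
from h import *
p=np.array([.5168,.0429,.2515]); q=down(p[2]+np.pi)
W=lambda y,z: case_pts(p,[(0,y,z)])[0]
hand.close_gripper()
bot.movel(W(.085,.17),q,rate=.25)
bot.movel(W(.085,.083),q,rate=.2,max_force=6)
print(bot.movel(W(.03,.083),q,rate=.08,max_force=8))
s=monitor.sense();print(s['clock'],s['position'],s['force'])
print(bot.movel(W(-.015,.083),q,rate=.08,max_force=8))
s=monitor.sense();print(s['clock'],s['position'],s['force'])
bot.movel(W(-.015,.2),q,rate=.25)
c=cams.camera("wrist"); save(c,"w7"); c=cams.camera("scene"); save(c,"s7")
s=monitor.sense();print(s['clock'],s['position'],s['force'],s['grip_width'])
E
```

```text
False
19.1417 [0.50928622 0.07180512 0.08289711] [-0.41467634  0.69751201 -0.07176282]
False
19.85 [0.52053839 0.02814532 0.08296781] [-0.0213358   0.80891962 -0.27844457]
20.5667 [0.51949657 0.02837489 0.19865107] [ 0.97955108 -0.17680458 -0.46529228] 0.0004942203609794777
```

View pics/w7.png

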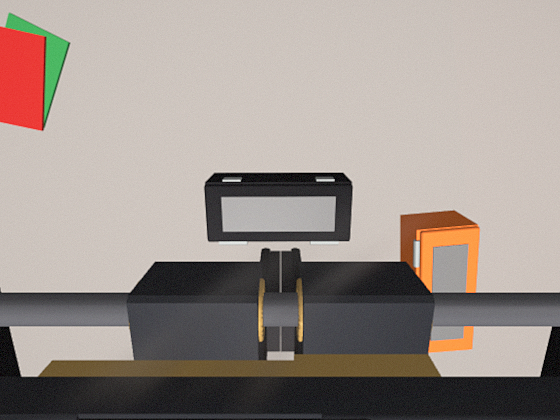

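View pics/s7.png

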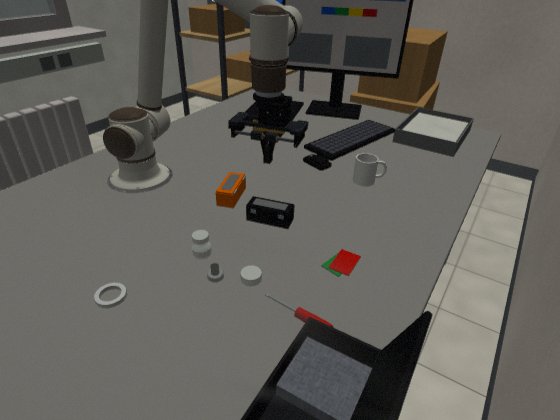

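The lid is shut, in the wrist view at px (278,215). I'll refit the case pose before gripping.

```bash
python3 - <<'E'
import cv2
t=cv2.imread('pics/w7.png')[160:260,195:360]
cv2.imwrite('pics/w7c.png',cv2.resize(t,None,fx=4.8,fy=4.8,interpolation=cv2.INTER_CUBIC))
E
```

```text
(no output)
```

View pics/w7c.png

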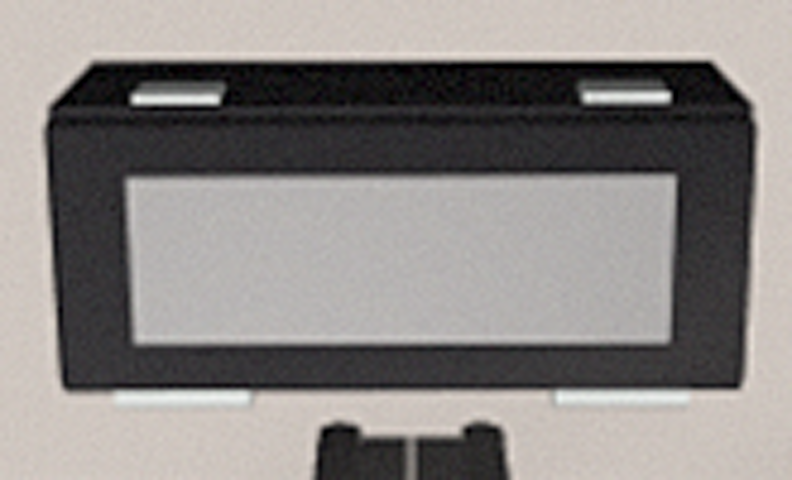

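```bash
python3 - <<'E'
from h import *
c=cams.camera("wrist")
px=[(48,118),(753,118),(66,387),(742,387),(95,62),(712,64)]
uv=np.array([(195+(x+.5)/4.8-.5,160+(y+.5)/4.8-.5) for x,y in px])
loc=np.array([(65,-27,54),(-65,-27,54),(65,26,54),(-65,26,54),(65,-28,0),(-65,-28,0)])*1e-3
r=least_squares(lambda p:(proj(c,case_pts(p,loc))-uv).ravel(),[.5168,.0429,.25],x_scale=[.01,.01,.1],loss='soft_l1'); print(r.x,r.fun.round(1))
p=r.x; q=down(p[2]-np.pi/2)
print(kin.inverse_kinematics([p[0],p[1],.14],q))
hand.let_go()
bot.movep([p[0],p[1],.14],q)
bot.sleep(.1)
c=cams.camera("wrist"); save(c,"w8")
s=monitor.sense();print(s['clock'],s['position'])
print(proj(c,case_pts(p,[(0,0,.054),(65e-3,.026,.054),(65e-3,-.027,.054)])).round(1))
E
```

```text
[0.51594361 0.04230182 0.25074451] [-1.3 -0.1  2.4 -0.1 -1.6  1.3  1.2  1.3 -0.4 -0.6  0.3 -1. ]
[ 0.39561958  0.28278291 -0.37119598  0.         -0.91681744  1.42592126]
23.6583 [0.51606549 0.04231402 0.14018684]
[[278.6 216. ]
 [239.4 122.8]
 [318.9 122.8]]
```

View pics/w8.png

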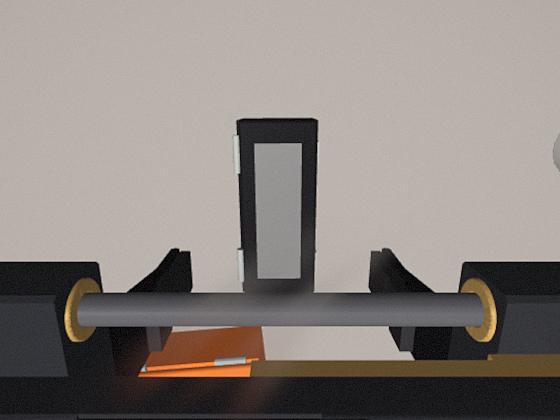

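```bash
python3 - <<'E'
from h import *
p=np.array([.5162,.0424,.2508]); q=down(p[2]-np.pi/2)
print(bot.movel([p[0],p[1],.011],q,rate=.1,max_force=8))
s=monitor.sense();print(s['clock'],s['position'],s['force'])
hand.close_gripper()
s=monitor.sense();print(s['clock'],s['position'],s['force'],s['grip_width'])
print(bot.movel([p[0],p[1],.04],q,rate=.05))
bot.sleep(.2)
s=monitor.sense();print(s['clock'],s['position'],s['force'],s['wrist_torque'],s['grip_width'])
c=cams.camera("wrist"); save(c,"w9"); c=cams.camera("scene"); save(c,"s9")
cv2.imwrite('pics/s9c.png',cv2.resize(cv2.imread('pics/s9.png')[100:260,170:380],None,fx=3.5,fy=3.5,interpolation=cv2.INTER_CUBIC))
E
```

```text
False
25.1 [0.51665004 0.04255532 0.01157509] [-0.12458437 -0.58908234  0.82947428]
25.7417 [0.51633373 0.04282359 0.01111049] [-0.89946404  3.28279478  0.19095656] 0.055602288873392795
False
26.675 [0.51592004 0.0422943  0.03967336] [-0.02157582  0.69372648 -6.13061099] [-0.02656984 -0.00528643  0.00331533] 0.055728550555828815
```

View pics/w9.png

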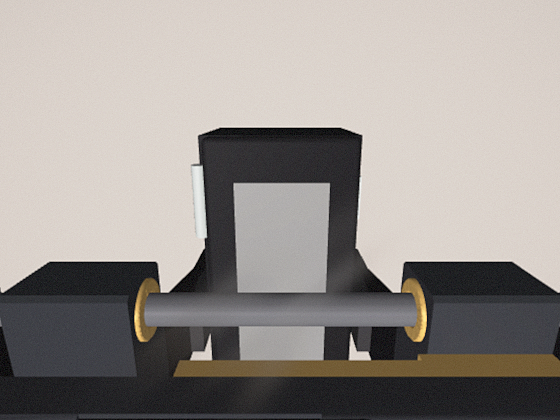

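View pics/s9c.png

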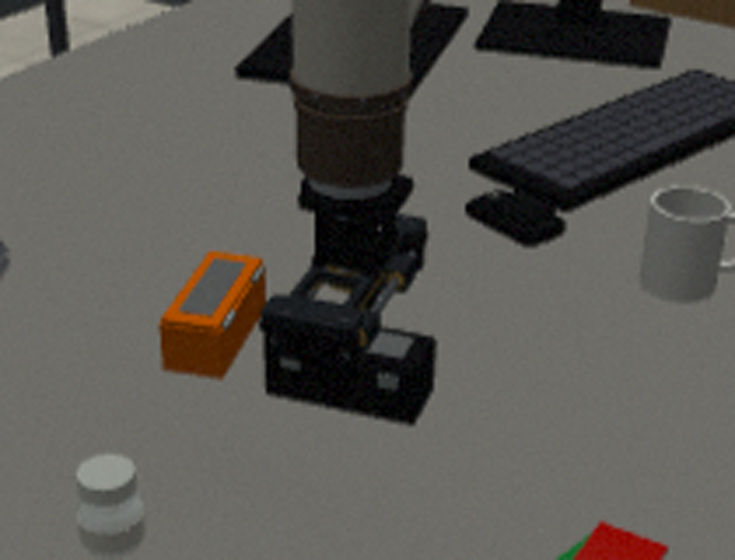

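```bash
python3 - <<'E'
from h import *
p=np.array([.5162,.0424,.2508]); q=down(p[2]-np.pi/2)
print(bot.movel([p[0],p[1],.18],q,rate=.07))
bot.sleep(1)
s=monitor.sense();print(s['clock'],s['position'],s['force'],s['wrist_torque'],s['grip_width'],np.abs(s['joint_vel']).max(),R.from_quat(s['eef_rot']).as_matrix()[:,2])
c=cams.camera("wrist"); save(c,"w10"); c=cams.camera("scene"); save(c,"s10")
cv2.imwrite('pics/s10c.png',cv2.resize(cv2.imread('pics/s10.png')[80:260,170:380],None,fx=3.3,fy=3.3,interpolation=cv2.INTER_CUBIC))
a=cv2.imread('pics/w9.png').astype(int);b=cv2.imread('pics/w10.png').astype(int);print('mean diff case region',np.abs(a-b)[125:290,195:365].mean())
E
```

```text
False
29.925 [0.51620626 0.04240631 0.18000216] [-0.67444959 -0.44172068 -6.13001424] [-0.10978346 -0.00626683  0.02739747] 0.05618745426032307 0.0017373931696225383 [ 7.23578470e-06 -7.81488836e-07 -1.00000000e+00]
mean diff case region 3.463030303030303
```

View pics/w10.png

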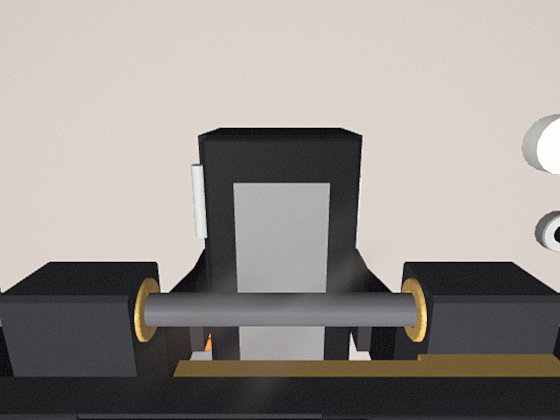

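View pics/s10c.png

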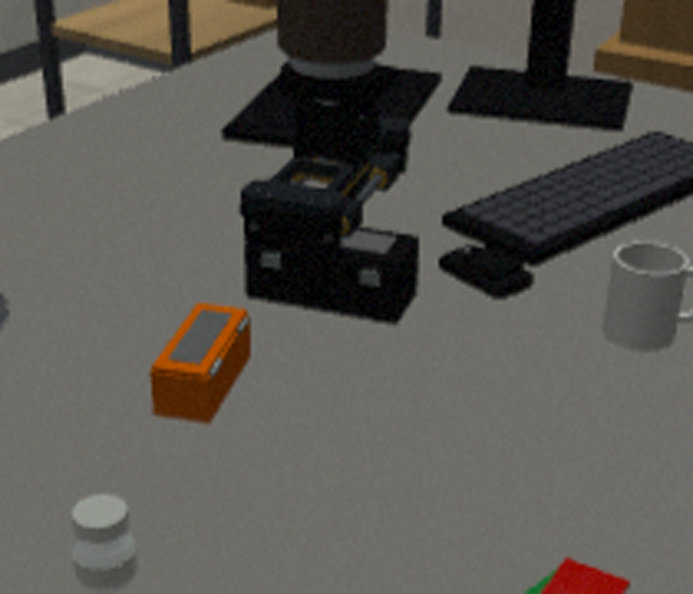

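The case sits in the same place in the wrist view (top edge at row 128, columns 200–361), shut and level, about 17 cm up. I'm handing it in.

```bash
python3 -c "
from h import *
bot.job_done()"
```

```text
the job is handed in; nothing more can be done
```

I put the rightmost knobbed disc into the black case's pocket, released it, and pushed the lid shut from behind. I then gripped the case across its width and lifted it, and handed it in after about 30 s. `bot.job_done()` gave no verdict.

- **Placing:** the wrist force showed the disc touching the pocket floor at the expected height before I let go. The picture after release showed it knob up in the pocket.
- **Lift:** the last check put the case about 17 cm above the desk, with the tool pointing straight down and the joints practically still. The grip width was 56 mm and the carried weight a steady 6.1 N.
- **Lid and level:** the lid looked shut in the last wrist and scene pictures. The case had not visibly shifted or tilted in the grip since the start of the lift.
- **Disagreement:** the cameras differed by 1–2 mm on where the case and disc were. I used the wrist camera's values, and that caused no trouble.
- **Not checked:** I could not see the standard once the lid was shut, and I did not measure the other objects again. They looked undisturbed in the last pictures.

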